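# Turn the leaf of the coffee bar's recipe stand

## Robot

A 6-joint arm with a two-finger parallel gripper is mounted at the origin on the work surface. World frame = base frame: x ahead of the robot, y to its left, z up, the work surface at z = 0. Lengths are in mm, angles in rad, forces in N, time in s.
With the tool pointing down it reaches from about 275 to 1000 mm from the base axis. Payload 8.4 kg.
Tool frame: the origin (TCP) lies on the centre line of the jaws, within the pads' length; the fingertips stand 22 mm ahead of it and the grasp point (between the pads) lies 3 mm ahead of it; z points along the fingers, y is the direction in which the jaws open and shut (so a half turn about z gives the same grasp; the last joint's range is limited). The gripper opens to 85 mm and grips with 20 to 120 N. Pads are 22 mm wide; open, the fingers measure 114 mm over their backs; the gripper's body (76 mm by 85 mm) begins 54 mm behind the grasp point. The pads swing forward as they close: fully open they stand 13 mm farther back than shut.
Start: joints at [-1.146, 0.353, 1.633, -0, 1.155, -0.002], TCP at [258.724, -568.938, 253.281] pointing down, gripper open.
Joint ranges: [-2.63, 2.63], [-0.92, 2.1], [0.06, 2.66], [-1.3, 4.44], [0, 2.69], [-3.02, 3.02]. Speed limits (rad/s): [2.22, 2.22, 2.79, 3.14, 3.14, 3.14].

## Interface

Orientations are given as [roll, pitch, yaw] about the fixed x, y, z axes, in that order (R = Rz(yaw) Ry(pitch) Rx(roll)).
In Python, from rig import r gives the robot as it stands.
- The arm moves only by the tool carry_out, never from a script. Its argument "rows" is text: rows parted by semicolons, each of 5 numbers parted by spaces: the opening, from 0 (shut) to 1 (fully open), then the shift along the tool's x, y, z in units of 30 mm (1.0 is 30 mm), then the turn about the tool's z in units of 8 degrees (1.0 is 8 degrees). A call has 1 to 12 rows; each row shifts and turns the commanded pose from where the row before left it, along the tool's axes as they then stand; what a row does not reach is not made up. A row lasts 1/8 s, in which the tool goes at most 62.5 mm and 10.7 degrees, less where a joint would pass 70% of its speed; a pose out of reach is approached as far as the arm can. A call is refused whole if a number of a shift passes 1 or a number of a turn 1, either way. A call with a gripper value outside its range is refused whole. The fingers move at their own pace and stop on an object; "newtons" is the grip in N (left out, the last holds). Time passes only in rows, so rows that do not move let the fingers close. It gives the time, the measured TCP pose, the force and the opening at its end, in the units of the state.
- r.sense(): the state, without advancing time (a new reading comes with each control period).
- r.grab_frame(name): name is "scene" or "side" or "wrist"; returns the picture (480x640x3 uint8, blue, green, red); there is no depth.
- r.get_calibration(name): a dict with "intrinsics" (3x3 intrinsics, pixels), "k1" (the pictures are not rectified: a ray, as slopes to the right and down, at radius r is drawn at 1 + k1 r^2 times it, then the intrinsics apply), "position" and "rotation" of the camera in the world. Camera axes: x right, y up, looking along -z (the intrinsics and any distortion apply to the point x, -y, -z); pixel columns grow to the right and rows downward; lengths in mm; the calibration is good to about 2 mm. A picture is of the moment at which its call begins: read the wrist's pose just before it. get_calibration takes no time and is no camera call; for the wrist camera it gives the pose at the moment of the call.
- r.sign_off(): hands the job in, once; it reports no verdict.
The state is a dict: "clock": time; "qpos": joint angles; "qvel": joint speeds; "joint_efforts": joint torques, N m; "eef_pos": TCP position; "tcp_rot": TCP orientation; "contact_force": force on the tool from outside, world axes, zero at the start; "wrist_torque": the same for the moment, N m; "opening": opening from 0.0 (shut) to 1.0 (fully open).
Only numpy, scipy, OpenCV 4.12 (cv2) and the standard library are available. Lean on these libraries where they do the work, as an engineer would, in place of code of your own. Each camera call takes 0.05 s, during which the arm holds its last target.

## Task

On the coffee bar stands a low wooden recipe stand with one stiff red-fronted board hinged on its spine. With your fingertips only, tip the board up by its overhanging free edge, push it over the spine and press it down until it lies flat on the other side with its blue face up, then take the hand away. Do not pinch the board, do not lift or shove the stand, and leave the cups, jar and tools around it standing where they are.

Things in the scene. Friction and masses are not known exactly. Their poses are not given: they have to be found in the camera images.
- stand: wooden plinth of the recipe stand, loose on the table but heavy (about 2.2 kg), 210 (x) x 200 (y) x 48 high mm; origin at the centre of its underside; its x axis runs along the spine, the board lies on its -y side at the start and must end on its +y side; z up
- spine (a point): point on the hinge axis at mid-length of the spine, 56 mm above the stand's underside; the axis runs along the stand's x axis; hinge barrels (radius 5.5 mm) surround it
- leaf_edge (a point): middle of the board's free edge, half-way through its thickness, 145 mm from the hinge axis. The board is 190 mm long along the spine and 9 mm thick over its faces (6 mm at its edges: the outer 3 to 5 mm are only the core); its free edge overhangs the plinth by 45 mm, and stands about 53 mm clear above the table when the board is flat. It overhangs the same on the other side when turned
- leaf (a joint): angle of the board about the spine (rad): 0 = flat on the stand's -y side (red face up), 1.57 = upright, 3.14 = flat on its +y side (blue face up), where a stop holds it just above the page. It starts slightly raised, 0.02 to 0.25. The hinge is stiff: the board (about 0.19 kg) stays at any angle it is left at; about 1 to 3 N square to the board at its free edge turns it
- leaf_front: the board's red face sheet, 184 x 125 mm, up at the start; origin on the hinge axis at mid-length
- leaf_back: the board's blue face sheet, 184 x 125 mm, down at the start; origin on the hinge axis at mid-length
- pitcher: bystander: steel milk pitcher with a handle, 72 mm across, 85 high; origin at the centre of its underside; stands 21 to 25 cm from the stand's centre on its +y side
- tamper: bystander: wooden tamper, 58 mm across, 86 high; origin at the centre of its underside; stands beyond the far end of the spine
- cup: bystander: white cup, 64 mm across, 55 high; origin at the centre of its underside; stands beyond the far end of the spine
- blue_cup: bystander: blue cup, 72 mm across, 60 high; origin at the centre of its underside
- bean_jar: bystander: amber jar, 80 mm across, 130 high; origin at the centre of its underside
- dosing_ring: bystander: aluminium ring, 64 mm across, 25 high; origin at the centre of its underside
- portafilter: bystander: steel filter holder, 74 mm across, 40 high, with a wooden handle that reaches 185 mm out along its -x axis; origin at the centre of the underside of its steel head

How it is judged (in metres and radians):
At the end, for the whole second after the job is handed in: the board lies flat on the other side within about 5 degrees (joint above 3.06 rad), at rest, on the stand, which is level and within 25 mm of where it stood (value of joint leaf above 3.06 rad and velocity of joint leaf below 0.1 rad/s and distance of stand from where it was at the start of the episode below 0.025 m and angle between stand's own z axis and vertical below 0.03 rad and linear speed of stand below 0.02 m/s); the robot touches nothing.
It fails at once if the board is pinched: both its faces are squeezed by the fingers at once (over 4 N each) (contact force between the fingers and leaf_front above 4 N and contact force between the fingers and leaf_back above 4 N).
It fails at once if the stand is lifted over 12 mm, tipped over 9 degrees or shoved over 25 mm (height (world z) of stand above 0.012 m or angle between stand's own z axis and vertical above 0.16 rad or distance of stand from where it was at the start of the episode above 0.025 m).
It fails at once if a bystander is moved more than 30 mm (distance of any of pitcher, tamper, cup, blue_cup, bean_jar, dosing_ring, portafilter from where it was at the start of the episode above 0.03 m).
It fails at once if a bystander is knocked over (angle between any of pitcher, tamper, cup, blue_cup, bean_jar's own z axis and vertical above 0.5 rad).
It also fails if it takes over 51 s, if anything falls off the work surface, if the arm or the gripper's body presses on something with over 40 N, if the wrist force passes 120 N, or if a joint passes its speed limit or range.

## Working session

There is one attempt and no reset: what is moved stays moved. The work goes in short steps, Python scripts to look and compute and a tool call to move; the robot and the scene stay as the last step left them, time stands still between calls to the robot, and variables do not carry over. Pictures are saved under pics/ and viewed, and the job is handed in when it is done.

Besides the shell and the picture viewer there is one more tool, called by a JSON object that holds its "fn" and its "kwargs", one argument or row to a line. carry_out: Moves the arm, as the interface text tells. Its arguments: {"type":"object","properties":{"rows":{"type":"string"},"newtons":{"type":"number"}},"required":["rows"]}

```bash
mkdir -p pics; ls
python3 - <<'E'
from rig import r
import cv2
print(r.sense())
for n in ("scene","side","wrist"):
    c=r.get_calibration(n); print(n,c)
    cv2.imwrite(f"pics/{n}0.png",r.grab_frame(n))
E
```

```text
pics
{'clock': 0.0, 'qpos': array([-1.14638744e+00,  3.53673177e-01,  1.63412877e+00,  2.42641184e-05,
        1.15518634e+00, -2.41437896e-03]), 'qvel': array([-0.00096645,  0.00055023,  0.00116893,  0.00150641, -0.00100299,
        0.00091166]), 'joint_efforts': array([-7.11791381e-04, -6.05263138e+01, -3.42067194e+01, -2.36354573e-06,
        9.59174184e-03, -1.43004661e-05]), 'eef_pos': array([ 258.55567905, -568.52896481,  252.54831736]), 'tcp_rot': array([-3.14019708e+00, -2.55543507e-05,  4.26813431e-01]), 'contact_force': array([-0.12956023,  0.23461965, -0.39320188]), 'wrist_torque': array([-0.04652378, -0.01874871,  0.07522007]), 'opening': 0.9961704358279883}
scene {'intrinsics': array([[455.74413139,   0.        , 323.17405473],
       [  0.        , 455.74413139, 246.04232944],
       [  0.        ,   0.        ,   1.        ]]), 'k1': 0.0023966154015401422, 'position': array([1226.29249062, -117.75119334,  734.05977242]), 'rotation': array([ 0.76651331, -0.0029003 ,  1.40234665])}
side {'intrinsics': array([[478.58169493,   0.        , 320.08439766],
       [  0.        , 478.58169493, 235.25003255],
       [  0.        ,   0.        ,   1.        ]]), 'k1': 0.01314494890415361, 'position': array([346.60987467, 731.0535485 , 677.45088076]), 'rotation': array([ 0.88668465, -0.01482247, -2.78590948])}
wrist {'intrinsics': array([[386.10052491,   0.        , 312.49565848],
       [  0.        , 386.10052491, 233.98022602],
       [  0.        ,   0.        ,   1.        ]]), 'k1': -0.016006406843674624, 'position': array([ 317.94597449, -541.32929186,  373.50192698]), 'rotation': array([-2.66024159e-01,  7.33712534e-04, -1.14513691e+00])}
```

View pics/scene0.png

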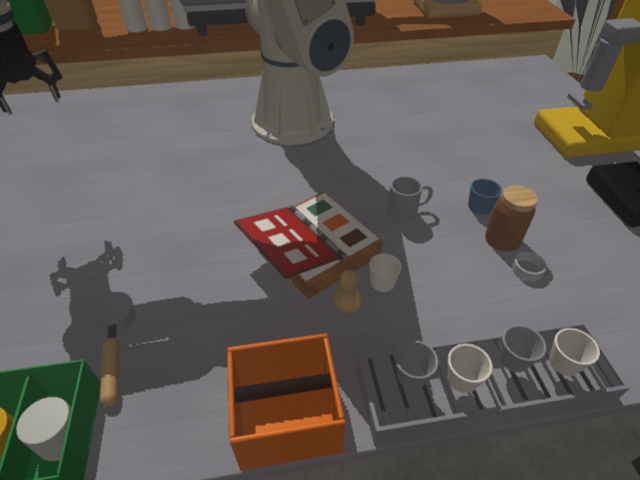

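View pics/side0.png

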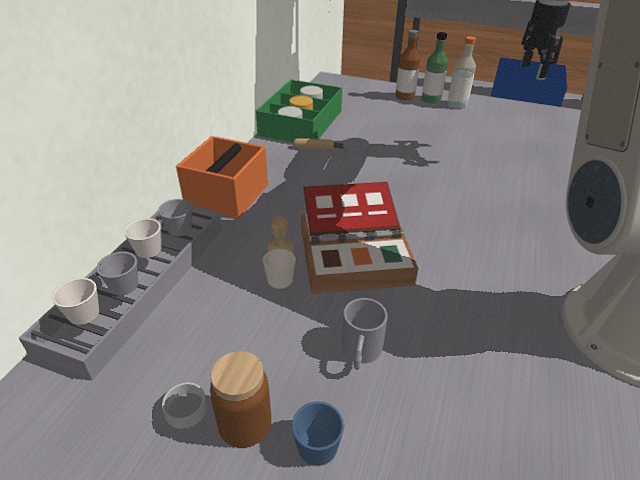

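View pics/wrist0.png

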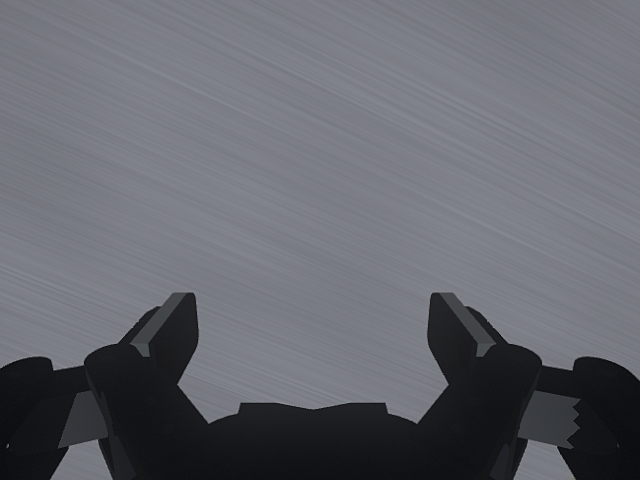

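The scene view shows the stand in the middle, with the red board around (290,240) and the page side at (340,220). The pitcher is at (405,198), and the cup and tamper are at (385,272) and (348,290). Next I'll triangulate the red sheet's corners.

```bash
cat > h.py <<'E'
import numpy as np, cv2
from scipy.spatial.transform import Rotation as R
def ray(c,uv):
    K=c["intrinsics"];d=np.array([(uv[0]-K[0,2])/K[0,0],(uv[1]-K[1,2])/K[1,1]])
    s=d.copy()
    for _ in range(10): s=d/(1+c["k1"]*(s@s))
    v=R.from_euler("xyz",c["rotation"]).apply([s[0],-s[1],-1.]);return np.array(c["position"]),v/np.linalg.norm(v)
def plane(c,uv,z):
    o,v=ray(c,uv);return o+v*(z-o[2])/v[2]
def tri(c1,a,c2,b):
    A=np.zeros((3,3));y=np.zeros(3);L=[]
    for c,p in((c1,a),(c2,b)):
        o,v=ray(c,p);P=np.eye(3)-np.outer(v,v);A+=P;y+=P@o;L.append((P,o))
    X=np.linalg.solve(A,y);return X,[round(float(np.linalg.norm(P@(X-o))),1) for P,o in L]
def proj(c,X):
    p=R.from_euler("xyz",c["rotation"]).inv().apply(np.array(X)-c["position"]);s=np.array([p[0]/-p[2],-p[1]/-p[2]])
    s=s*(1+c["k1"]*(s@s));K=c["intrinsics"];return np.array([K[0,0]*s[0]+K[0,2],K[1,1]*s[1]+K[1,2]])
def redmask(im,box):
    h=cv2.cvtColor(im,cv2.COLOR_BGR2HSV);m=((h[...,0]<6)|(h[...,0]>173))&(h[...,1]>150)&(h[...,2]>50)
    o=np.zeros(m.shape,np.uint8);x0,y0,x1,y1=box;o[y0:y1,x0:x1]=m[y0:y1,x0:x1]*255;return o
def quad(m):
    cs,_=cv2.findContours(m,cv2.RETR_EXTERNAL,cv2.CHAIN_APPROX_NONE);c=cv2.convexHull(max(cs,key=cv2.contourArea))
    return cv2.approxPolyN(c,4).reshape(-1,2)
E
python3 - <<'E'
from h import *
from rig import r
B={"scene":(220,170,400,310),"side":(280,160,430,250)}
for n in B:
    im=cv2.imread(f"pics/{n}0.png");m=redmask(im,B[n]);q=quad(m);print(n,q.tolist())
    x0,y0,x1,y1=(220,170,400,310) if n=="scene" else (280,160,440,300)
    f=4
    cr=cv2.resize(im[y0:y1,x0:x1],None,fx=f,fy=f,interpolation=cv2.INTER_CUBIC)
    for p in q: cv2.circle(cr,(int((p[0]-x0+.5)*f),int((p[1]-y0+.5)*f)),4,(0,255,0),1)
    cv2.imwrite(f"pics/{n}0c.png",cr)
E
```

```text
scene [[338, 256], [287, 275], [236, 220], [287, 208]]
side [[398, 226], [310, 232], [305, 187], [386, 182]]
```

View pics/scene0c.png

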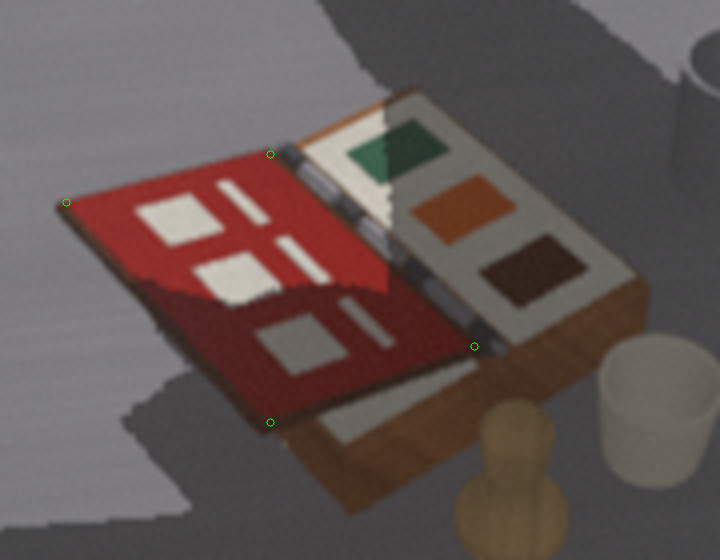

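View pics/side0c.png

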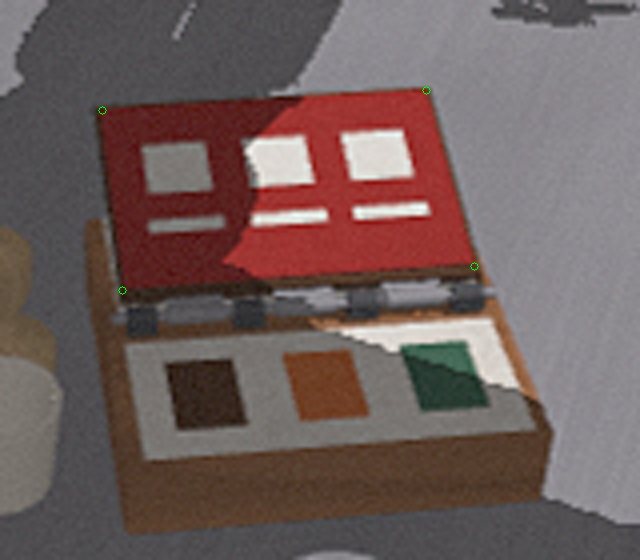

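Run:
```python
from h import *
from rig import r
S=r.get_calibration("scene");D=r.get_calibration("side")
pr={"hinge_farx":((338,256),(310,232)),"free_farx":((287,275),(305,187)),"free_nearx":((236,220),(386,182)),"hinge_nearx":((287,208),(398,226)),
"plinth+y far":((381,240),(309.5,275.5)),"plinth+y near":((323.7,192),(417.5,267.5))}
P={}
for k,(a,b) in pr.items():
    X,e=tri(S,a,D,b);P[k]=X;print(k,X.round(1),e)
# bystanders rough: base points
for n,c,uv in (("pitcher",S,(404,215)),("tamper",S,(348,305)),("cup",S,(384,286))):print(n,plane(c,uv,0).round())
h=(P["hinge_farx"]+P["hinge_nearx"])/2;f=(P["free_farx"]+P["free_nearx"])/2
ux=(P["hinge_farx"]-P["hinge_nearx"]+P["free_farx"]-P["free_nearx"]);ux/=np.linalg.norm(ux);print("ux",ux,np.degrees(np.arctan2(ux[1],ux[0])))
d=f-h;print("slope",d,np.linalg.norm(d),np.degrees(np.arctan2(d[2],np.linalg.norm(d[:2]))))
```

```text
hinge_farx [622.9  17.8  62.9] [1.2, 1.2]
free_farx [678.5 -90.6  91.7] [0.4, 0.4]
free_nearx [ 515.9 -176.9   92.9] [0.9, 0.9]
hinge_nearx [459.8 -67.1  62.4] [0.2, 0.2]
plinth+y far [581.7 120.5  48.1] [3.5, 3.5]
plinth+y near [397.8  26.1  45.9] [0.5, 0.5]
pitcher [460. 211.   0.]
tamper [698.  24.   0.]
cup [663. 107.   0.]
ux [ 0.88522879  0.46515257 -0.0017555 ] 27.720142644177816
slope [  55.8138787  -109.08371525   29.6213971 ] 126.06297297059214 13.590032228992644
```

Measured: stand yaw about 27.7°, spine at (533,-12,56), board angle about 0.237 rad, free edge at about (599,-137,90). I'll shut the fingers and turn so that tool x points across the spine.

{"fn": "carry_out", "kwargs": {
  "rows": "0 0 0 0 -0.97;0 0 0 0 -0.97;0 0 0 0 -0.97;0 0 0 0 -0.97;0 0 0 0 -0.97;0 0 0 0 -0.97;0 0 0 0 -0.97;0 0 0 0 -0.97;0 0 0 0 -0.97;0 0 0 0 -0.97;0 0 0 0 -0.97;0 0 0 0 -0.97",
  "newtons": 40
}}

```text
clock: 1.65
eef_pos: [258.6, -568.7, 252.9]
tcp_rot: [3.142, -0.001, 2.057]
contact_force: [-0.0, 0.1, 0.8]
opening: -0.001
```

{"fn": "carry_out", "kwargs": {
  "rows": "0 0.3 0.93 0 0;0 0.3 0.93 0 0;0 0.3 0.93 0 0;0 0.3 0.93 0 0;0 0.3 0.93 0 0;0 0.3 0.93 0 0;0 0.3 0.93 0 0;0 0.3 0.93 0 0;0 0.3 0.93 0 0;0 0.3 0.93 0 0;0 0.3 0.93 0 0;0 0 0 0 0"
}}

```text
clock: 3.15
eef_pos: [485.9, -337.8, 253.0]
tcp_rot: [3.141, -0.0, 2.054]
contact_force: [-0.4, -0.6, -0.7]
opening: 0.001
```

{"fn": "carry_out", "kwargs": {
  "rows": "0 0.3 0.92 0 0;0 0.3 0.92 0 0;0 0.3 0.92 0 0;0 0.3 0.92 0 0;0 0.3 0.92 0 0;0 0.3 0.92 0 0;0 0.3 0.92 0 0;0 0 0 0.8 0;0 0 0 0.8 0;0 0 0 0.8 0;0 0 0 0.8 0;0 0 0 0 0"
}}

```text
clock: 4.65
eef_pos: [625.3, -194.2, 155.3]
tcp_rot: [-3.138, -0.003, 2.052]
contact_force: [-0.7, -0.3, 0.1]
opening: 0.002
```

Run:
```python
from h import *
from rig import r
s=r.sense();print(s["clock"],s["eef_pos"],s["qpos"].round(2))
p=s["eef_pos"][:2]-[533.5,-12.4];print("out",p@[.465,-.885],"along",p@[.885,.465])
a=r.grab_frame("scene")[150:330,200:420];b=r.grab_frame("side")[130:310,260:480]
cv2.imwrite("pics/a1.png",np.vstack([cv2.resize(a,None,fx=3,fy=3)]))
cv2.imwrite("pics/b1.png",cv2.resize(b,None,fx=3,fy=3))
```

```text
4.65 [ 625.30115042 -194.21106868  155.30300088] [-0.3   0.5   1.64 -0.    1.   -0.78]
out 203.59033072990925 along -3.298128812883425
```

View pics/a1.png

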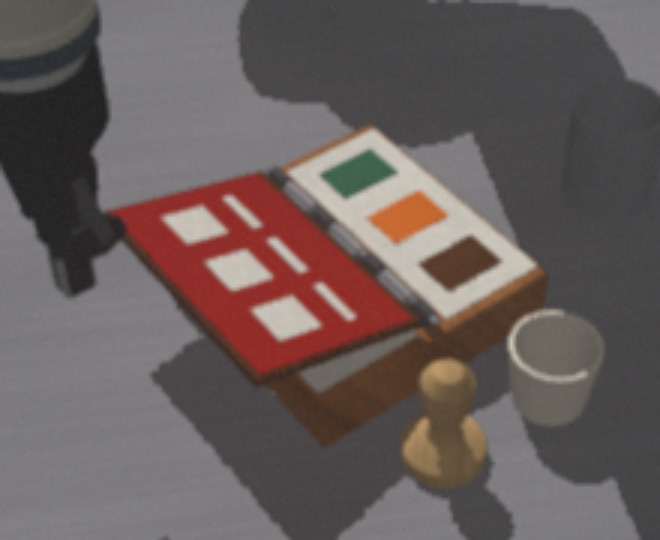

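View pics/b1.png

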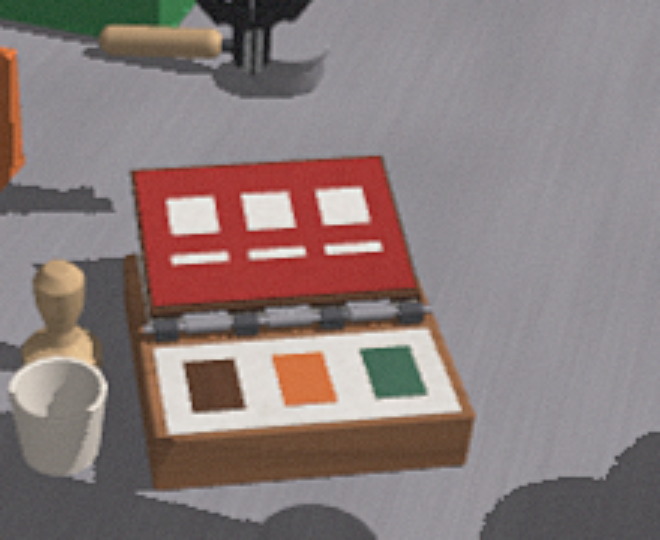

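{"fn": "carry_out", "kwargs": {
  "rows": "0 0 0 0.9 0;0 0 0 0.9 0;0 0 0 0.9 0;0 0.5 0 0 0;0 0.5 0 0 0;0 0 0 0 0;0 0 0 0 0"
}}

```text
clock: 5.62
eef_pos: [613.9, -167.2, 77.6]
tcp_rot: [3.14, 0.002, 2.053]
contact_force: [-0.1, -0.4, -0.2]
opening: 0.004
```

The hand is just outside the free edge (at about (70,270) in the scene crop). I'll approach it slowly.

{"fn": "carry_out", "kwargs": {
  "rows": "0 0.3 0 0 0;0 0.2 0 0 0;0 0.1 0 0 0;0 0 0 0 0"
}}

```text
clock: 6.12
eef_pos: [604.7, -151.1, 76.2]
tcp_rot: [-3.141, -0.0, 2.052]
contact_force: [1.3, 0.0, -0.2]
opening: -0.001
```

{"fn": "carry_out", "kwargs": {
  "rows": "0 0.1 0 0 0;0 0 0 0 0"
}}

```text
clock: 6.38
eef_pos: [603.4, -148.6, 76.3]
tcp_rot: [3.142, 0.0, 2.052]
contact_force: [-0.5, 0.2, -0.3]
opening: 0.001
```

{"fn": "carry_out", "kwargs": {
  "rows": "0 0.1 0 0 0;0 0 0 0 0"
}}

```text
clock: 6.62
eef_pos: [603.3, -147.7, 76.9]
tcp_rot: [3.14, 0.004, 2.053]
contact_force: [3.5, -9.3, -1.0]
opening: 0.0
```

Contact, about 10 N horizontal. Now I'll drag upward.

{"fn": "carry_out", "kwargs": {
  "rows": "0 0 0 -0.1 0;0 0 0 -0.15 0"
}}

```text
clock: 6.88
eef_pos: [602.4, -146.6, 83.9]
tcp_rot: [3.141, 0.001, 2.052]
contact_force: [0.8, -2.7, -1.4]
opening: -0.0
```

{"fn": "carry_out", "kwargs": {
  "rows": "0 0 0 -0.2 0;0 0 0 -0.2 0"
}}

```text
clock: 7.12
eef_pos: [602.0, -146.0, 96.1]
tcp_rot: [-3.141, 0.0, 2.052]
contact_force: [2.5, -2.8, -2.1]
opening: 0.002
```

```bash
cat > look.py <<'E'
from h import *
from rig import r
import sys
s=r.sense();p=s["eef_pos"][:2]-[533.5,-12.4];print(s["clock"],s["eef_pos"].round(1),"out",(p@[.465,-.885]).round(1),"along",(p@[.885,.465]).round(1),s["contact_force"].round(1))
a=r.grab_frame("scene")[150:330,200:420];b=r.grab_frame("side")[130:310,260:480]
cv2.imwrite(f"pics/{sys.argv[1]}.png",cv2.resize(np.hstack([a,b]),(800,327)))
E
python3 look.py c1
```

```text
7.125 [ 602.  -146.    96.1] out 150.1 along -1.5 [ 2.5 -2.8 -2.1]
```

View pics/c1.png

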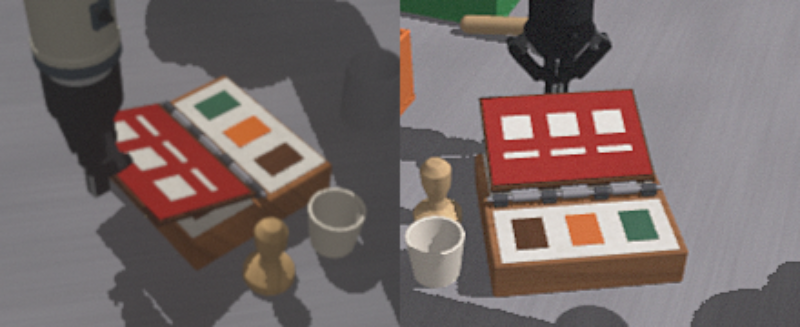

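{"fn": "carry_out", "kwargs": {
  "rows": "0 0.06 0 -0.2 0;0 0.06 0 -0.2 0"
}}

```text
clock: 7.48
eef_pos: [600.4, -142.6, 108.1]
tcp_rot: [3.141, -0.0, 2.052]
contact_force: [2.1, -2.4, -1.6]
opening: 0.002
```

{"fn": "carry_out", "kwargs": {
  "rows": "0 0.1 0 -0.2 0;0 0.1 0 -0.2 0"
}}

```text
clock: 7.72
eef_pos: [597.8, -137.7, 120.5]
tcp_rot: [3.141, 0.001, 2.052]
contact_force: [2.6, -4.0, -1.1]
opening: -0.003
```

```bash
python3 look.py c2
```

```text
7.725 [ 597.8 -137.7  120.5] out 140.8 along -1.3 [ 2.6 -4.  -1.1]
```

View pics/c2.png

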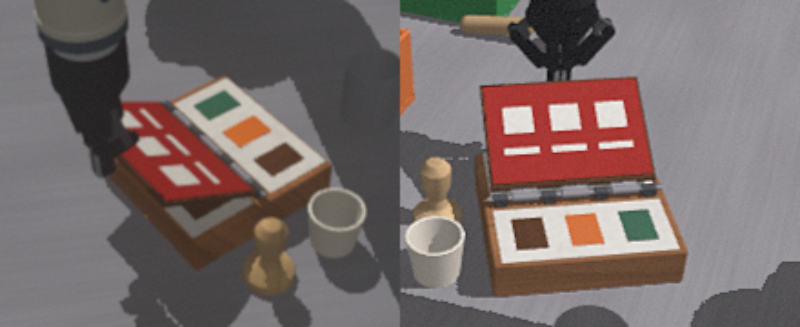

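{"fn": "carry_out", "kwargs": {
  "rows": "0 0.17 0 -0.29 0;0 0.17 0 -0.29 0;0 0.23 0 -0.28 0;0 0.23 0 -0.28 0;0 0 0 0 0"
}}

```text
clock: 8.45
eef_pos: [586.5, -116.0, 154.7]
tcp_rot: [3.141, 0.0, 2.052]
contact_force: [0.9, -2.8, 2.0]
opening: 0.002
```

{"fn": "carry_out", "kwargs": {
  "rows": "0 0.26 0 -0.24 0;0 0.27 0 -0.25 0;0 0.3 0 -0.2 0;0 0.3 0 -0.2 0;0 0 0 0 0"
}}

```text
clock: 9.07
eef_pos: [570.5, -85.6, 180.7]
tcp_rot: [-3.142, -0.001, 2.052]
contact_force: [1.0, -0.1, 1.4]
opening: -0.0
```

```bash
python3 look.py c3
```

```text
9.075 [570.5 -85.6 180.7] out 82.0 along -1.3 [ 1.  -0.1  1.4]
```

View pics/c3.png

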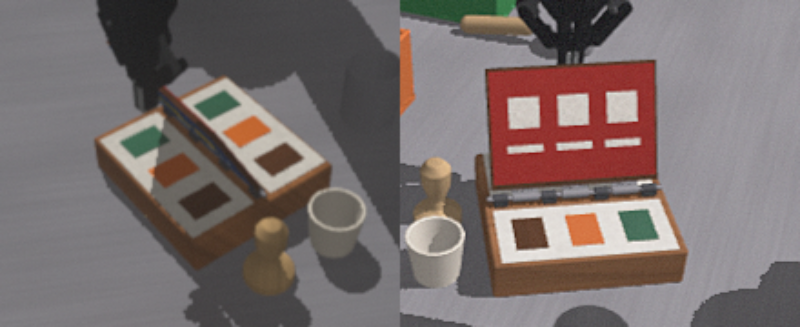

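{"fn": "carry_out", "kwargs": {
  "rows": "0 0.33 0 -0.15 0;0 0.33 0 -0.15 0;0 0.34 0 -0.1 0;0 0.34 0 -0.1 0;0 0.36 0 -0.05 0;0 0.36 0 -0.05 0;0 0 0 0 0"
}}

```text
clock: 10.05
eef_pos: [541.8, -30.3, 198.8]
tcp_rot: [3.141, -0.001, 2.053]
contact_force: [-0.1, 0.2, 0.7]
opening: 0.003
```

```bash
python3 look.py c4
```

```text
10.05 [541.8 -30.3 198.8] out 19.8 along -1.0 [-0.1  0.2  0.7]
```

View pics/c4.png

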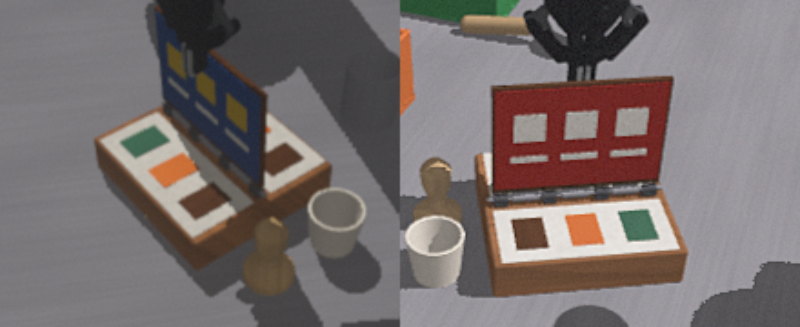

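{"fn": "carry_out", "kwargs": {
  "rows": "0 0.38 0 0.02 0;0 0.38 0 0.04 0;0 0.38 0 0.05 0;0 0.32 0 0.1 0;0 0.31 0 0.11 0;0 0.31 0 0.12 0;0 0 0 0 0"
}}

```text
clock: 11.02
eef_pos: [512.5, 24.6, 184.9]
tcp_rot: [-3.14, -0.001, 2.053]
contact_force: [0.2, 0.0, -0.2]
opening: 0.003
```

```bash
python3 look.py c5
```

```text
11.025 [512.5  24.6 184.9] out -42.5 along -1.4 [ 0.2  0.  -0.2]
```

View pics/c5.png

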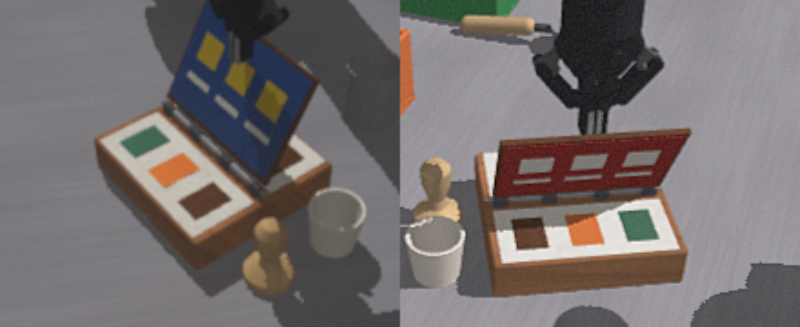

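{"fn": "carry_out", "kwargs": {
  "rows": "0 0.28 0 0.17 0;0 0.28 0 0.18 0;0 0.27 0 0.2 0;0 0.23 0 0.23 0;0 0.22 0 0.25 0;0 0.22 0 0.26 0;0 0 0 0 0"
}}

```text
clock: 12.0
eef_pos: [491.5, 64.2, 145.9]
tcp_rot: [-3.14, -0.001, 2.053]
contact_force: [0.8, -0.3, -0.9]
opening: 0.0
```

{"fn": "carry_out", "kwargs": {
  "rows": "0 0.16 0 0.29 0;0 0.16 0 0.29 0;0 0.15 0 0.3 0;0 0.09 0 0.29 0;0 0.08 0 0.29 0;0 0 0 0 0"
}}

```text
clock: 12.75
eef_pos: [482.8, 80.9, 102.1]
tcp_rot: [-3.14, -0.001, 2.052]
contact_force: [0.4, 0.0, -0.5]
opening: 0.005
```

```bash
python3 look.py c6
```

```text
12.75 [482.8  80.9 102.1] out -106.1 along -1.5 [ 0.4  0.  -0.5]
```

View pics/c6.png

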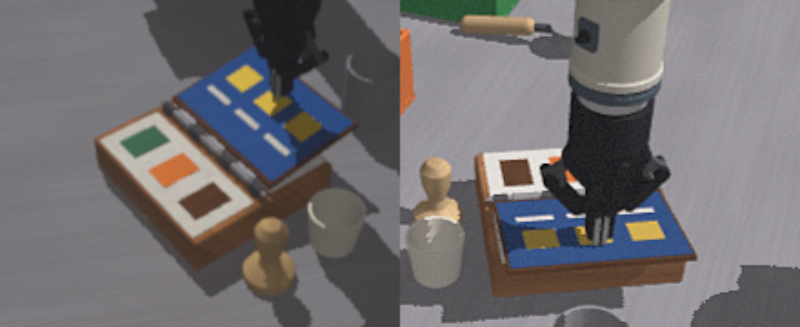

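{"fn": "carry_out", "kwargs": {
  "rows": "0 0.04 0 0.2 0;0 0.04 0 0.2 0;0 0 0 0.15 0;0 0 0 0.1 0;0 0 0 0 0"
}}

```text
clock: 13.48
eef_pos: [482.2, 82.9, 83.2]
tcp_rot: [-3.141, -0.0, 2.052]
contact_force: [0.6, -0.2, -0.5]
opening: -0.002
```

{"fn": "carry_out", "kwargs": {
  "rows": "0 0 0 0.1 0;0 0 0 0 0"
}}

```text
clock: 13.72
eef_pos: [482.5, 83.0, 82.2]
tcp_rot: [3.142, -0.0, 2.052]
contact_force: [-8.3, -0.1, 28.5]
opening: 0.001
```

There was a 28 N reaction at tip height of about 60 mm, so the board is against its stop. Now I'll lift the hand away.

{"fn": "carry_out", "kwargs": {
  "rows": "0 0 0 -0.2 0;0 0 0 -0.6 0;0 0 0 -0.9 0;0 0 0 -0.9 0;0 0 0 -0.9 0;0 0 0 -0.9 0;0 0 0 0 0"
}}

```text
clock: 14.6
eef_pos: [483.6, 83.1, 214.3]
tcp_rot: [3.138, 0.001, 2.052]
contact_force: [0.3, -0.1, 0.0]
opening: 0.001
```

{"fn": "carry_out", "kwargs": {
  "rows": "0 -0.9 -0.3 -0.4 0;0 -0.9 -0.3 -0.4 0;0 -0.9 -0.3 0 0;0 -0.9 -0.3 0 0;0 -0.9 -0.3 0 0;0 -0.9 -0.3 0 0;0 -0.9 -0.3 0 0;0 -0.9 -0.3 0 0;0 0 0 0 0"
}}

```text
clock: 15.72
eef_pos: [518.3, -143.1, 235.2]
tcp_rot: [-3.14, -0.001, 2.05]
contact_force: [0.7, 0.4, 0.1]
opening: 0.0
```

```bash
python3 look.py c7
python3 - <<'E'
from h import *
from rig import r
S=r.get_calibration("scene");D=r.get_calibration("side")
Q={}
for n,b in (("scene",(220,150,420,310)),("side",(280,160,460,330))):
    im=r.grab_frame(n);cv2.imwrite(f"pics/{n}9.png",im)
    h=cv2.cvtColor(im,cv2.COLOR_BGR2HSV);m=((h[...,0]>105)&(h[...,0]<125)&(h[...,1]>130)).astype(np.uint8)*255
    o=np.zeros_like(m);o[b[1]:b[3],b[0]:b[2]]=m[b[1]:b[3],b[0]:b[2]];Q[n]=quad(o);print(n,Q[n].tolist())
E
```

```text
15.725 [ 518.3 -143.1  235.2] out 108.6 along -74.2 [0.7 0.4 0.1]
scene [[393, 225], [349, 249], [298, 203], [340, 182]]
side [[419, 279], [321, 287], [313, 243], [402, 237]]
```

View pics/scene9.png

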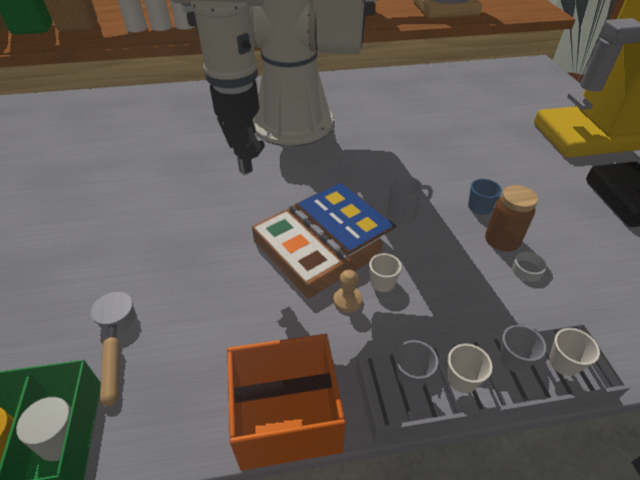

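View pics/side9.png

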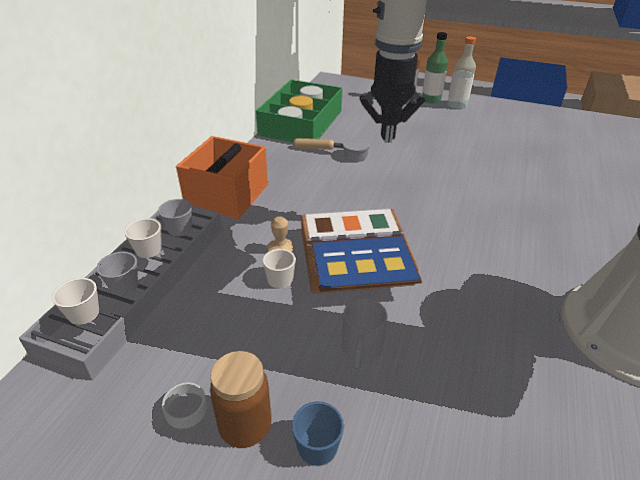

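Run:
```python
from h import *
from rig import r
S=r.get_calibration("scene");D=r.get_calibration("side")
T=[tri(S,a,D,b) for a,b in (((393,225),(321,287)),((340,182),(419,279)),((349,249),(313,243)),((298,203),(402,237)))]
for t in T: print(t[0].round(1),t[1])
f=(T[0][0]+T[1][0])/2;h=(T[2][0]+T[3][0])/2;d=f-h;print("tilt deg",np.degrees(np.arctan2(d[2],np.hypot(*d[:2]))))
ms=np.array([533.5,-12.4]);n=np.array([-.465,.885]);print("mid rel spine: n",(h[:2]-ms)@n,(f[:2]-ms)@n,"along",(f[:2]-ms)@[.885,.465],(h[:2]-ms)@[.885,.465])
a=cv2.imread("pics/scene0.png");b=cv2.imread("pics/scene9.png")
cv2.imwrite("pics/cmp.png",np.hstack([cv2.resize(x[180:310,290:400],None,fx=3.6,fy=3.6) for x in(a,b)]))
```

```text
[548.8 152.9  58.1] [1.1, 1.1]
[386.7  68.6  59.5] [1.6, 1.6]
[605.6  44.4  60.1] [1.7, 1.7]
[444.  -40.   58.9] [0.7, 0.7]
tilt deg -0.3252725952444214
mid rel spine: n 17.006099827264176 139.5539300008312 along -0.9055881442551492 -0.9175504143108939
```

View pics/cmp.png

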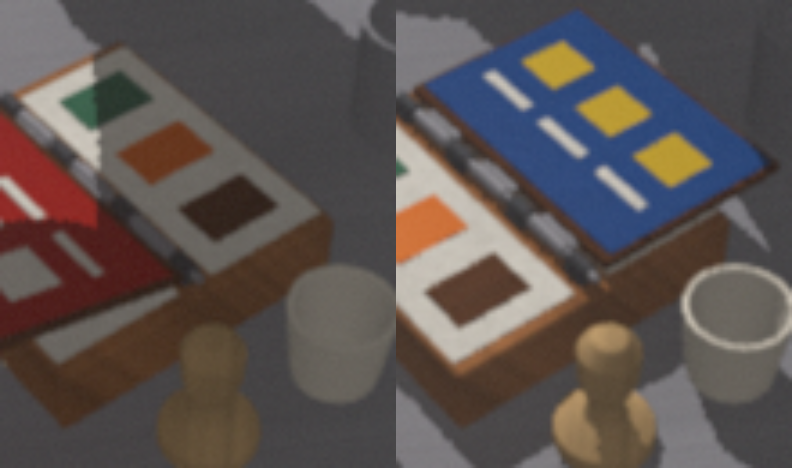

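The board is flat (tilt -0.3°), the stand has hardly moved, the cup and tamper stand where they were, and the hand is clear. I'll hand in.

```bash
python3 -c "
from rig import r
print(r.sign_off())"
```

```text
the job is handed in; nothing more can be done
None
```

The board lies flat on the +y side of the stand with its blue face up, and I handed the job in at about 16 s of the 51 s. No verdict is reported.

**What I did:** With the fingers shut, I pressed their sides against the overhanging edge and dragged it upward. I then pushed the board over the spine along its arc, pressed the blue face down onto the stop with the fingertips, and lifted the hand clear.

**Forces:** The largest reading was about 10 N on first contact with the edge and about 30 N in the final press. The board was never gripped between the jaws.

**Last checks (two-view measurement):**
- **Board:** the blue face's tilt is about -0.3°, within measuring error of flat.
- **Stand:** the spine line is within about 2 mm of where it was first measured, and in the last pictures the plinth is where it stood.
- **Bystanders:** all were still standing. I compared the cup and tamper closely between the first and last pictures and saw no movement. The others I judged only by eye in the full views; the pitcher is in shadow there and hard to make out.
- **Hand:** it reads no significant contact force and is well clear of everything.

No check failed or disagreed.

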